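# Refill the spice caddy and lift it by its folding handle, level

### The arm

A 6-joint arm with a two-finger parallel gripper is mounted at the origin on a cart in front of the work surface, level with it; the furniture and walls round the work are solid. World frame = base frame: x ahead of the robot, y to its left, z up, the work surface at z = 0. Lengths are in m, angles in rad, forces in N, time in s.
With the tool pointing down it reaches from about 0.35 to 0.975 m from the base axis. Payload 4.9 kg.
Tool frame: the origin (TCP) lies between the finger pads, 19 mm behind the fingertips; this is the grasp point; z points along the fingers, y is the line along which they close (so a half turn about z gives the same grasp; the last joint's range is limited). The gripper opens to 85 mm and grips with 20 to 120 N. Pads are 22 mm wide; open, the fingers measure 114 mm over their backs; the gripper's body (76 mm by 85 mm) begins 54 mm behind the grasp point. The pads swing forward as they close: fully open they stand 13 mm farther back than shut.
Start: joints at [-1.325, 0.053, 1.613, -0, 1.476, -0.119], TCP at [0.223, -0.584, 0.25] pointing down, gripper open.
Joint ranges: [-3.01, 3.01], [-1.01, 2.22], [0.06, 2.58], [-1.02, 4.17], [0.09, 2.62], [-3.14, 3.14]. Speed limits (rad/s): [2.57, 2.57, 3.14, 3.14, 3.14, 3.14].

### API

Orientations are given as a unit quaternion [w, x, y, z].
In Python, from plant import manip, grab_frame, calibration, job_done gives the robot as it stands.
- The arm moves only by the tool send_rows, never from a script. Its argument "rows" is a list of rows, each an object of numbers: "x", "y", "z": the shift along the tool's x, y, z normalised to -1 to 1, where 1 is 15 cm; "wx", "wy", "wz": the turn, a rotation vector about the tool's x, y, z normalised to -1 to 1, where 1 is pi/4 rad; "hand": the opening, from -1 (shut) to 1 (fully open). In form: [{"x": .., "y": .., "z": .., "wx": .., "wy": .., "wz": .., "hand": ..}, ...]. A call has exactly 10 rows; each row shifts and turns the commanded pose from where the row before left it, along the tool's axes as they then stand; what a row does not reach is not made up. A row lasts 1/12 s, in which the tool goes at most 41.7 mm and 7.16 degrees, less where a joint would pass 70% of its speed; a pose out of reach is approached as far as the arm can. A call with a number of a shift or a turn outside -1 to 1 is refused whole. A call with a gripper value outside its range is refused whole. The fingers move at their own pace and stop on an object; the grip force is fixed at half the most. Time passes only in rows, so rows that do not move let the fingers close, or fill a call up. It gives the time, the measured TCP pose, the force, the opening and the grip force at its end, in the units of the state.
- manip.state(): the state, without advancing time (a new reading comes with each control period).
- grab_frame(name): name is "scene" or "top" or "wrist"; returns the picture (480x640x3 uint8, blue, green, red); there is no depth.
- calibration(name): a dict with "camera_matrix" (3x3 intrinsics, pixels), "R" (3x3) and "t" (3): a world point X has camera coordinates R X + t. Camera axes: x right, y down, z forward; pixel columns grow to the right and rows downward; lengths in m; the calibration is good to about 2 mm. A picture is of the moment at which its call begins: read the wrist's pose just before it. calibration takes no time and is no camera call; for the wrist camera it gives the pose at the moment of the call.
- job_done(): hands the job in; it is judged then, once.
The state is a dict: "time": time; "joint_pos": joint angles; "joint_vel": joint speeds; "joint_efforts": joint torques, N m; "tool_pos": TCP position; "tool_rot": TCP orientation; "contact_force": force on the tool from outside, world axes, zero at the start; "ft_torque": the same for the moment, N m; "gripper_width": opening from 0.0 (shut) to 1.0 (fully open); "grasp_force": force on a finger pad.
Only numpy, scipy, OpenCV 4.12 (cv2) and the standard library are available. Lean on these libraries where they do the work, as an engineer would, in place of code of your own. Each camera call takes 0.05 s, during which the arm holds its last target. There are 200 camera calls.

### The job

Get the spice caddy ready to be carried to the table: stand the red-capped spice jar with the blue label in the caddy's empty pocket, lowering it in rather than dropping it, and let go of it; then swing the caddy's handle upright from where it lies folded back and lift the caddy by the handle's wooden grip. Finish while still holding the caddy like that, about 10 cm clear of the worktop, hanging level and still with all four jars fully down in their pockets. Do not tip the caddy on the way, and leave the other things on the worktop where they stand.

Things in the scene. Friction and masses are not known exactly. Their poses are not given: they have to be found in the camera images.
- caddy: spice caddy, 0.26 kg: oak base 150 (x) by 178 mm (y) with, above it, a black steel deck with four round 49 mm holes at x, y = +-35, +-42 mm, one empty. Origin: centre of its underside, z up. Jars stand in the holes, in 5 mm deep 49 mm recesses of the base, whose floors are at z = 12 mm; the deck's top is at 54 mm. Ears at x = 0, y = +-88 mm reach up to 104 mm and carry the handle's pivots
- empty_pocket (a point): the empty pocket: centre of its floor on the caddy's base (caddy frame x -35, y +42, z 12 mm), the pocket on the side away from the folded handle. A jar set here stands in the deck's hole
- handle_grip (a point): middle of the wooden grip on the folding wire handle: round, 18 mm thick, 80 mm long, along the caddy's y, 110 mm from the pivot line; it spins freely on the wire. Folded back it lies 95 mm out on the caddy's +x side, 140 mm above the caddy's underside; upright it is 195 mm above it, over the middle. The handle's arms are 6 mm wire at y = +-94 mm
- bail_hinge (a point): middle of the handle's pivot line, 85 mm above the caddy's origin; the line runs along the caddy's y
- bail (a joint): angle of the folding handle: 0 upright, +1.05 folded to its stop on the caddy's +x side, where it starts, -1.05 the other stop. It turns freely and falls to a stop when let go. The lifted caddy hangs from it and swings level by its own balance if all four jars are in
- red_jar: the missing spice jar: clear glass with a blue label and a red cap, round, cap 45 mm and body 42 mm across, 109 mm tall, 0.11 kg give or take a third, standing on the worktop. Origin: centre of its underside, z up
- green_jar: spice jar with a green cap, 44 mm across, 99 mm tall, in the caddy at x +35, y +42 mm; origin at the centre of its underside, which stands on the caddy's base
- white_jar: spice jar with a white cap, 46 mm across, 109 mm tall, in the caddy at x +35, y -42 mm; origin at the centre of its underside, which stands on the caddy's base
- pale_jar: spice jar with a white cap and a dark label, 44 mm across, 102 mm tall, in the caddy at x -35, y -42 mm; origin at the centre of its underside, which stands on the caddy's base
- brown_jar: bystander: spice jar with a dark brown cap, 41 mm across, 105 mm tall, on the worktop; origin at the centre of its underside
- pepper_mill: bystander: wooden pepper mill, 58 mm across, 170 mm tall, on the worktop; origin at the centre of its underside
- honey_jar: bystander: jar with a red lid and pale label, 65 mm across, 100 mm tall, farther back on the worktop; origin at the centre of its underside
- spotted_mug: bystander: white mug with grey spots, 82 mm across, 114 mm with its handle, 91 mm tall, at the left; origin at the centre of its underside
Not all that is in view belongs to the job. Leave any purple look-alike of the red_jar alone.

How it is judged:
By the outcome, as a careful person would: the job done as asked, in the order asked, and still so for the second after the job is handed in, while the arm keeps its last pose, push and grip.
It also fails if it takes over 58 s, if anything falls off the work surface, if the arm or the gripper's body presses on something with over 40 N, if the wrist force passes 120 N, or if a joint passes its speed limit or range.

## Working session

There is one attempt and no reset: what is moved stays moved. The work goes in short steps, Python scripts to look and compute and a tool call to move; the robot and the scene stay as the last step left them, time stands still between calls to the robot, and variables do not carry over. Pictures are saved under pics/ and viewed, at most 10 in all, crops included, and the job is handed in when it is done.

Besides the shell and the picture viewer there is one more tool, called after "Request:" in YAML: its name, and indented under it one key for each argument. send_rows: Moves the arm, as the interface text tells. Scaled input: -1 to 1 covers 15 cm each way for a shift and pi/4 rad each way for a turn. Its arguments: {"type":"object","properties":{"rows":{"type":"array","items":{"type":"object","properties":{"x":{"type":"number","minimum":-1,"maximum":1},"y":{"type":"number","minimum":-1,"maximum":1},"z":{"type":"number","minimum":-1,"maximum":1},"wx":{"type":"number","minimum":-1,"maximum":1},"wy":{"type":"number","minimum":-1,"maximum":1},"wz":{"type":"number","minimum":-1,"maximum":1},"hand":{"type":"number"}}}}},"required":["rows"]}

```bash
mkdir -p pics
cat > h.py <<'E'
import numpy as np, cv2
from plant import manip, grab_frame, calibration, job_done
def ray(c,uv):
    K=np.array(c["camera_matrix"]);R=np.array(c["R"]);t=np.array(c["t"])
    d=R.T@np.linalg.solve(K,[uv[0],uv[1],1.]);return -R.T@t,d/np.linalg.norm(d)
def plane(c,uv,z):
    o,d=ray(c,uv);return o+d*(z-o[2])/d[2]
def tri(l):
    A=np.zeros((3,3));b=np.zeros(3)
    for c,uv in l:
        o,d=ray(c,uv);P=np.eye(3)-np.outer(d,d);A+=P;b+=P@o
    X=np.linalg.solve(A,b);return X
def proj(c,X):
    p=np.array(c["camera_matrix"])@(np.array(c["R"])@np.array(X)+np.array(c["t"]));return p[:2]/p[2]
E
python3 - <<'E'
from h import *
print(manip.state())
for n in("scene","top"):
    cv2.imwrite(f"pics/{n}0.png",grab_frame(n));c=calibration(n);print(n,ray(c,(320,240)),c["camera_matrix"])
E
```

```text
{'time': 0.0, 'joint_pos': array([-1.32495258e+00,  5.33546641e-02,  1.61428613e+00, -1.67852460e-05,
        1.47599772e+00, -1.18942105e-01]), 'joint_vel': array([ 0.00089816,  0.00063609, -0.0003535 ,  0.00041688,  0.00204871,
        0.00171747]), 'joint_efforts': array([-5.94328640e-05, -3.93685198e+01, -3.70169771e+01, -6.53143707e-05,
        7.18084804e-03,  1.15107147e-05]), 'tool_pos': array([ 0.22285583, -0.58329555,  0.24876904]), 'tool_rot': array([-1.02033943e-03,  9.83411812e-01,  1.81384018e-01, -7.31993658e-05]), 'contact_force': array([ 0.51313665,  0.2873901 , -0.27083619]), 'ft_torque': array([0.03108516, 0.01257481, 0.01558444]), 'grasp_force': 0.0, 'gripper_width': 0.9999051331392553}
scene (array([-0.15936848,  0.83655721,  0.60758304]), array([ 0.59784382, -0.67809923, -0.42750929])) [[519.79529037   0.         315.12115142]
 [  0.         519.79529037 228.64123025]
 [  0.           0.           1.        ]]
top (array([0.46095537, 0.04462878, 1.11670477]), array([ 0.08469401, -0.02657145, -0.99605265])) [[496.05100223   0.         309.65989434]
 [  0.         496.05100223 237.26359664]
 [  0.           0.           1.        ]]
```

View pics/scene0.png

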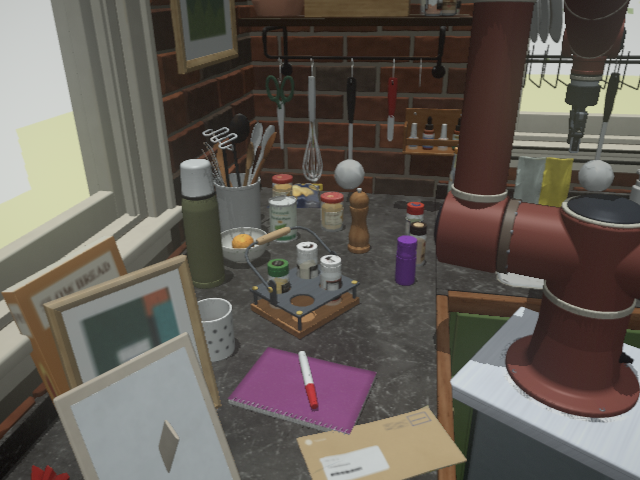

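View pics/top0.png

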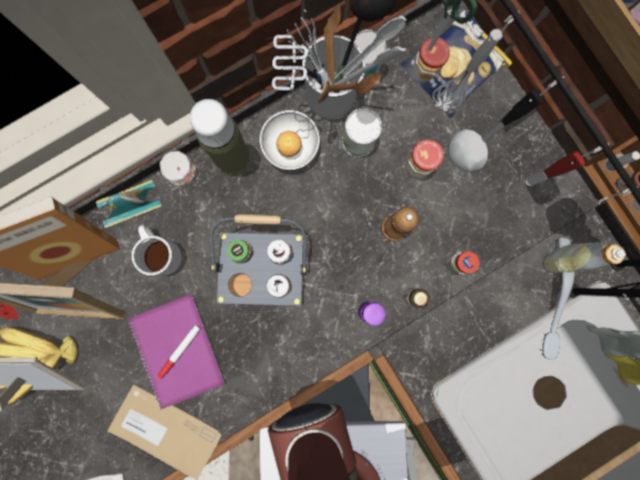

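Scene view: caddy at (305,295), with the grip at (270,237). Top view: caddy centre (260,268), empty pocket (241,286), grip (258,219).
Candidates for the red jar: top (466,262) / scene (415,213), red cap and small; honey jar top (427,155) / scene (331,205); back jar top (433,55) / scene (283,185); purple look-alike top (373,313). I choose (466,262) and check it in a crop.

Run:
```python
from h import *
S=cv2.imread("pics/scene0.png");T=cv2.imread("pics/top0.png");cs=calibration("scene");ct=calibration("top")
def blob(I,box,f):
    x0,y0,x1,y1=box;h=cv2.cvtColor(I,cv2.COLOR_BGR2HSV)[y0:y1,x0:x1].astype(int);m=f(h[...,0],h[...,1],h[...,2]).astype(np.uint8)
    n,l,s,c=cv2.connectedComponentsWithStats(m);i=1+np.argmax(s[1:,4]);(e,r)=cv2.minEnclosingCircle(np.argwhere(l==i)[:,::-1].astype(np.float32))
    return c[i]+[x0,y0],s[i]+[x0,y0,0,0,0],np.array(e)+[x0,y0],r
red=lambda h,s,v:((h<8)|(h>170))&(s>120)&(v>60)
orange=lambda h,s,v:(h>5)&(h<25)&(s>90)&(v>90)
yel=lambda h,s,v:(h>18)&(h<35)&(s>90)&(v>120)
a=blob(T,(448,240,490,285),red);b=blob(S,(400,195,430,225),red);print("red",a,b)
print("tri",tri([(ct,a[0]),(cs,b[0])]),plane(ct,a[2],.109))
g=blob(T,(225,205,290,232),orange);k=blob(S,(250,222,295,250),orange);print("grip",g,k,tri([(ct,g[0]),(cs,k[0])]))
p=blob(T,(226,272,255,300),orange);print("pocket",p,plane(ct,p[2],.054),plane(ct,p[2],.012))
for q in [(221,238),(298,239),(221,300),(296,301)]:
    w=blob(T,(q[0]-7,q[1]-7,q[0]+7,q[1]+7),yel);print("rivet",w[0],w[1][4],plane(ct,w[0],.056))
for n,q,z in [("green",(237,251),.111),("white",(279,251),.121),("pale",(278,287),.114),("brown",(420,298),.105),("purple",(373,313),.109),("mill",(405,218),.17)]:print(n,plane(ct,q,z))
A=cv2.resize(S[180:330,240:440],(800,600),interpolation=cv2.INTER_CUBIC);cv2.imwrite("pics/c1.png",A)
B=np.hstack([cv2.resize(T[205:315,205:315],(400,400),interpolation=3),cv2.resize(T[240:320,410:490],(400,400),interpolation=3)]);cv2.imwrite("pics/c2.png",B)
```

```text
red (array([467.55591054, 261.73482428]), array([456, 251,  24,  22, 313]), array([467.32608604, 262.        ]), 11.716764450073242) (array([414.9273743 , 208.20111732]), array([407, 202,  17,  13, 179]), array([414.74137974, 207.63793087]), 9.024476051330566)
tri [ 0.49498293 -0.28527971  0.09521833] [ 0.49390532 -0.28039873  0.109     ]Traceback (most recent call last):
  File "<stdin>", line 12, in <module>
  File "<stdin>", line 5, in blob
    return _wrapfunc(a, 'argmax', axis=axis, out=out, **kwds)
    return bound(*args, **kwds)
ValueError: attempt to get argmax of an empty sequence
```

```bash
cat >> h.py <<'E'
def blob(I,box,f):
    x0,y0,x1,y1=box;h=cv2.cvtColor(I,cv2.COLOR_BGR2HSV)[y0:y1,x0:x1].astype(int);m=f(h[...,0],h[...,1],h[...,2]).astype(np.uint8)
    n,l,s,c=cv2.connectedComponentsWithStats(m)
    if n<2:return None
    i=1+np.argmax(s[1:,4]);e,r=cv2.minEnclosingCircle(np.argwhere(l==i)[:,::-1].astype(np.float32))
    return c[i]+[x0,y0],s[i]+[x0,y0,0,0,0],np.array(e)+[x0,y0],r
red=lambda h,s,v:((h<8)|(h>170))&(s>120)&(v>60)
orange=lambda h,s,v:(h>3)&(h<25)&(s>70)&(v>90)
yel=lambda h,s,v:(h>15)&(h<35)&(s>60)&(v>110)
E
python3 - <<'E'
from h import *
S=cv2.imread("pics/scene0.png");T=cv2.imread("pics/top0.png");cs=calibration("scene");ct=calibration("top")
A=cv2.resize(S[180:330,240:440],(800,600),interpolation=cv2.INTER_CUBIC);cv2.imwrite("pics/c1.png",A)
B=np.hstack([cv2.resize(T[205:315,205:315],(400,400),interpolation=3),cv2.resize(T[240:320,410:490],(400,400),interpolation=3)]);cv2.imwrite("pics/c2.png",B)
g=blob(T,(225,205,290,232),orange);k=blob(S,(250,222,295,250),orange);print("grip",g,k)
if g and k:print(tri([(ct,g[0]),(cs,k[0])]))
p=blob(T,(226,272,255,300),orange);print("pocket",p)
if p: print(plane(ct,p[2],.054),plane(ct,p[2],.012))
for q in [(221,238),(298,239),(221,300),(296,301)]:
    w=blob(T,(q[0]-7,q[1]-7,q[0]+7,q[1]+7),yel)
    if w:print("rivet",w[0],w[1][4],plane(ct,w[0],.056))
for n,q,z in [("green",(237,251),.111),("white",(279,251),.121),("pale",(278,287),.114),("brown",(420,298),.105),("purple",(373,313),.109),("mill",(405,218),.17)]:print(n,plane(ct,q,z))
E
```

```text
grip (array([257.1       , 221.93571429]), array([235, 219,  45,   6, 140]), array([257., 221.]), 22.0908203125) (array([273.03846154, 234.90598291]), array([256, 227,  34,  18, 234]), array([272.57692337, 234.21153831]), 17.558591842651367)
[0.58410961 0.14306033 0.1419164 ]
pocket (array([239.72979798, 284.42171717]), array([229, 274,  22,  22, 396]), array([239.75742531, 284.37458706]), 11.262988090515137)
[0.46090777 0.18998956 0.054     ] [0.46090589 0.19573448 0.012     ]
rivet [222.90909091 236.09090909] 22 [0.5650369  0.22442831 0.056     ]
rivet [298.39130435 238.04347826] 23 [0.55657868 0.06258813 0.056     ]
rivet [220.43478261 299.26086957] 23 [0.43055466 0.23111054 0.056     ]
rivet [296.80952381 301.14285714] 21 [0.42226873 0.06923638 0.056     ]
green [0.52849517 0.18685686 0.111     ]
white [0.52560122 0.10109029 0.121     ]
pale [0.45361218 0.10501573 0.114     ]
brown [ 0.42371331 -0.18164273  0.105     ]
purple [ 0.39642994 -0.08470581  0.109     ]
mill [ 0.57963465 -0.14537778  0.17      ]
```

View pics/c1.png

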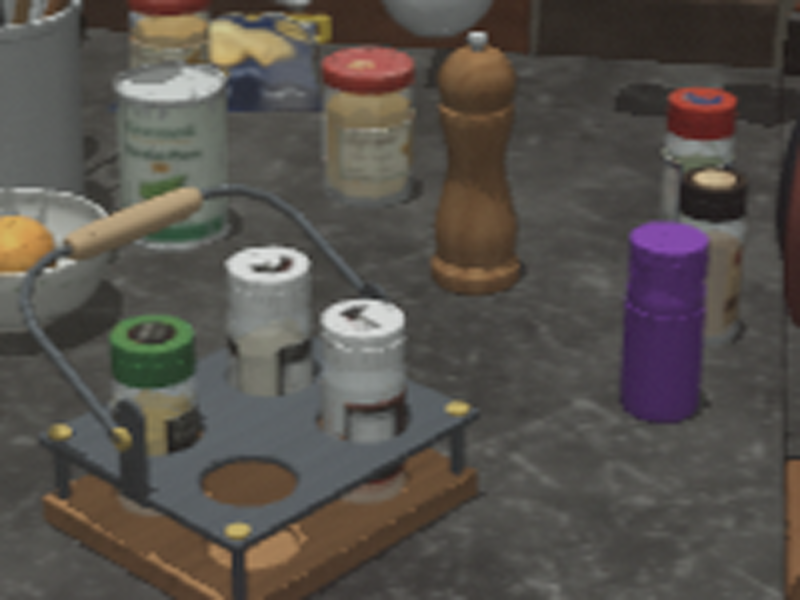

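View pics/c2.png

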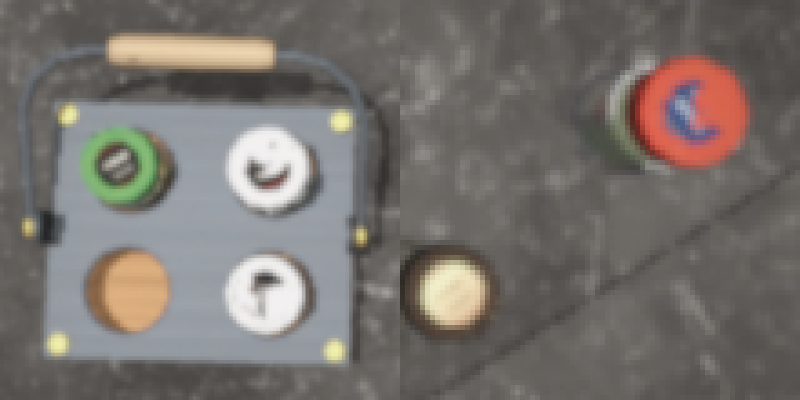

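Top crop: the red cap with the blue mark is a 46 mm cap, the pocket is clear, and the rivets give a caddy centre of (.494,.147) with a yaw of -2.9°. The label isn't visible from here, so I'll check it with the wrist camera on the way.

Request:
send_rows:
  rows:
    - {"wz": 0.132, "hand": 1}
    - {"wz": 0.132, "hand": 1}
    - {"wz": 0.132, "hand": 1}
    - {"wz": 0.132, "hand": 1}
    - {"x": 0.17, "y": -0.21, "hand": 1}
    - {"x": 0.17, "y": -0.21, "hand": 1}
    - {"x": 0.17, "y": -0.21, "hand": 1}
    - {"x": 0.17, "y": -0.21, "hand": 1}
    - {"x": 0.17, "y": -0.21, "hand": 1}
    - {"hand": 1}

```text
invalid input at $.rows[0]: expected keys x, y, z, wx, wy, wz, hand
```

```bash
cat >> h.py <<'E'
from scipy.spatial.transform import Rotation as Ro
def go(target,yaw=None):
    s=manip.state();R=Ro.from_quat(s["tool_rot"],scalar_first=True).as_matrix()
    d=R.T@(np.array(target)-s["tool_pos"]);psi=np.degrees(np.arctan2(R[1,0],R[0,0]))
    print("t %.2f"%s["time"],"pos",s["tool_pos"].round(4),"yaw %.2f"%psi,"zdir",R[:,2].round(3),"units",(d/.15).round(3),"rows",round(np.linalg.norm(d)/.0417,1),"w",s["gripper_width"],"F",s["contact_force"].round(1),s["grasp_force"])
E
python3 - <<'E'
from h import *
go([.494,-.281,.25]);c=calibration("wrist");I=grab_frame("wrist");cv2.imwrite("pics/w1.png",I);np.savez("w1.npz",**{k:np.array(v) for k,v in c.items()})
print(proj(c,[.494,-.281,.109]),manip.state()["joint_pos"].round(2))
E
```

```text
t 0.10 pos [ 0.2228 -0.5834  0.2489] yaw 20.90 zdir [-0.     0.002 -1.   ] units [ 2.408 -1.238 -0.005] rows 9.7 w 1.0025889201759175 F [ 0.3  0.3 -0.4] 0.0
[-115.90775177 -589.42954308] [-1.32  0.05  1.61 -0.    1.48 -0.12]
```

View pics/w1.png

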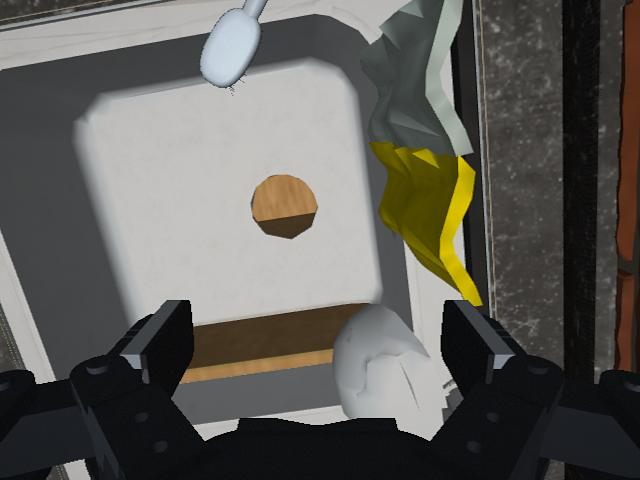

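The wrist view shows only the sink because the move was refused: every row needs all its keys.

Request:
send_rows:
  rows:
    - {"x": 0, "y": 0, "z": 0, "wx": 0, "wy": 0, "wz": 0.132, "hand": 1}
    - {"x": 0, "y": 0, "z": 0, "wx": 0, "wy": 0, "wz": 0.132, "hand": 1}
    - {"x": 0, "y": 0, "z": 0, "wx": 0, "wy": 0, "wz": 0.132, "hand": 1}
    - {"x": 0, "y": 0, "z": 0, "wx": 0, "wy": 0, "wz": 0.132, "hand": 1}
    - {"x": 0.17, "y": -0.21, "z": 0, "wx": 0, "wy": 0, "wz": 0, "hand": 1}
    - {"x": 0.17, "y": -0.21, "z": 0, "wx": 0, "wy": 0, "wz": 0, "hand": 1}
    - {"x": 0.17, "y": -0.21, "z": 0, "wx": 0, "wy": 0, "wz": 0, "hand": 1}
    - {"x": 0.17, "y": -0.21, "z": 0, "wx": 0, "wy": 0, "wz": 0, "hand": 1}
    - {"x": 0.17, "y": -0.21, "z": 0, "wx": 0, "wy": 0, "wz": 0, "hand": 1}
    - {"x": 0, "y": 0, "z": 0, "wx": 0, "wy": 0, "wz": 0, "hand": 1}

```text
time: 0.98
tool_pos: [0.3618, -0.4281, 0.2497]
tool_rot: [-0.001, 1.0, -0.022, 0.001]
contact_force: [0.4, 0.0, -0.5]
gripper_width: 1.004
grasp_force: 0.0
```

Run:
```python
from h import *
go([.494,-.281,.25]);c=calibration("wrist");I=grab_frame("wrist");cv2.imwrite("pics/w1.png",I);np.savez("w1.npz",**{k:np.array(v) for k,v in c.items()})
print(proj(c,[.494,-.281,.109]),ray(c,(320,240)),manip.state()["joint_pos"].round(2))
```

```text
t 0.98 pos [ 0.3618 -0.4281  0.2497] yaw -2.48 zdir [ 0.002  0.003 -1.   ] units [ 0.838 -1.018  0.002] rows 4.7 w 1.0042162341807799 F [ 0.4  0.  -0.5] 0.0
[54.48648426 17.85800437] (array([ 0.42808202, -0.43123776,  0.37418762]), array([-0.27074088,  0.00657681, -0.96262979])) [-1.01 -0.1   1.76  0.    1.48  0.61]
```

View pics/w1.png

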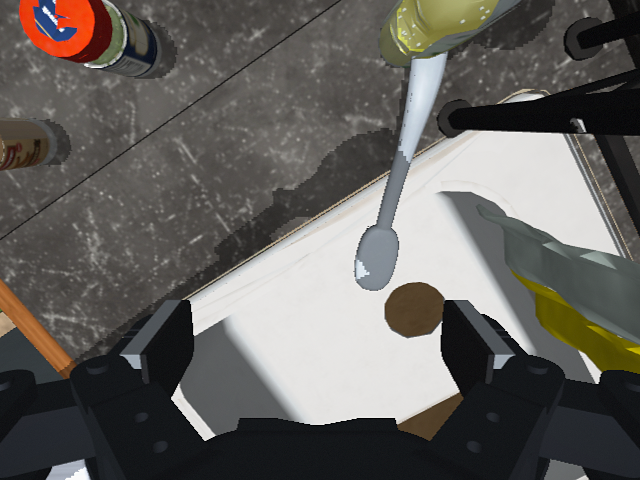

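The wrist view shows the red cap at (60,20) with a dark blue label on its side at (140,45), so the choice is confirmed. I'll move above it.

Request:
send_rows:
  rows:
    - {"x": 0.168, "y": -0.204, "z": 0, "wx": 0, "wy": 0, "wz": 0, "hand": 1}
    - {"x": 0.168, "y": -0.204, "z": 0, "wx": 0, "wy": 0, "wz": 0, "hand": 1}
    - {"x": 0.168, "y": -0.204, "z": 0, "wx": 0, "wy": 0, "wz": 0, "hand": 1}
    - {"x": 0.168, "y": -0.204, "z": 0, "wx": 0, "wy": 0, "wz": 0, "hand": 1}
    - {"x": 0.168, "y": -0.204, "z": 0, "wx": 0, "wy": 0, "wz": 0, "hand": 1}
    - {"x": 0, "y": 0, "z": 0.15, "wx": 0, "wy": 0, "wz": 0, "hand": 1}
    - {"x": 0, "y": 0, "z": 0, "wx": 0, "wy": 0, "wz": 0, "hand": 1}
    - {"x": 0, "y": 0, "z": 0, "wx": 0, "wy": 0, "wz": 0, "hand": 1}
    - {"x": 0, "y": 0, "z": 0, "wx": 0, "wy": 0, "wz": 0, "hand": 1}
    - {"x": 0, "y": 0, "z": 0, "wx": 0, "wy": 0, "wz": 0, "hand": 1}

```text
time: 1.87
tool_pos: [0.4912, -0.2879, 0.2284]
tool_rot: [0.0, 1.0, -0.026, 0.0]
contact_force: [-0.5, 0.2, 0.4]
gripper_width: 0.995
grasp_force: 0.0
```

Run:
```python
from h import *
c=calibration("wrist");I=grab_frame("wrist");cv2.imwrite("pics/w2.png",I)
ct=calibration("top");cs=calibration("scene")
f=lambda h,s,v:((h<8)|(h>170)|(h>100)&(h<135)&(v>70))&(s>140)&(v>90)
w=blob(I,(120,0,520,420),red);print(w,proj(c,[.494,-.281,.109]))
print("tri cap",tri([(c,w[2]),(ct,(467.3,262))]),"plane",plane(c,w[2],.109))
X=tri([(c,w[2]),(ct,(467.3,262))]);go([.494,-.281,.10])
```

```text
(array([308.67654246, 226.01679902]), array([ 271,  190,   72,   75, 3274]), array([307.02311707, 227.08377075]), 37.56983184814453) [305.1721896  232.36839222]
tri cap [ 0.4947062  -0.28244896  0.10104481] plane [ 0.49724577 -0.28231851  0.109     ]
t 1.92 pos [ 0.4913 -0.2879  0.2286] yaw -2.98 zdir [ 0.001 -0.001 -1.   ] units [ 0.015 -0.048  0.857] rows 3.1 w 1.0015779865443586 F [-0.2  0.6  0.1] 0.0
```

Request:
send_rows:
  rows:
    - {"x": 0.022, "y": -0.044, "z": 0, "wx": 0, "wy": 0, "wz": 0, "hand": 1}
    - {"x": 0, "y": 0, "z": 0.15, "wx": 0, "wy": 0, "wz": 0, "hand": 1}
    - {"x": 0, "y": 0, "z": 0.15, "wx": 0, "wy": 0, "wz": 0, "hand": 1}
    - {"x": 0, "y": 0, "z": 0.15, "wx": 0, "wy": 0, "wz": 0, "hand": 1}
    - {"x": 0, "y": 0, "z": 0.1, "wx": 0, "wy": 0, "wz": 0, "hand": 1}
    - {"x": 0, "y": 0, "z": 0, "wx": 0, "wy": 0, "wz": 0, "hand": 1}
    - {"x": 0, "y": 0, "z": 0, "wx": 0, "wy": 0, "wz": 0, "hand": 1}
    - {"x": 0, "y": 0, "z": 0, "wx": 0, "wy": 0, "wz": 0, "hand": 1}
    - {"x": 0, "y": 0, "z": 0, "wx": 0, "wy": 0, "wz": 0, "hand": 1}
    - {"x": 0, "y": 0, "z": 0, "wx": 0, "wy": 0, "wz": 0, "hand": 1}

```text
time: 2.75
tool_pos: [0.4961, -0.2806, 0.1469]
tool_rot: [0.001, 1.0, -0.025, 0.001]
contact_force: [-0.1, 0.3, -0.3]
gripper_width: 0.997
grasp_force: 0.0
```

Run:
```python
from h import *
c=calibration("wrist");I=grab_frame("wrist");cv2.imwrite("pics/w3.png",I[:,100:540])
w=blob(I,(120,0,520,420),red);print(w)
print("tri cap",tri([(c,w[2]),(calibration("top"),(467.3,262))]),"plane",plane(c,w[2],.109));go([.495,-.2815,.096])
```

```text
(array([322.01136364, 279.91987917]), array([ 269,  228,  104,  109, 6952]), array([320.14503479, 281.89425659]), 54.664756774902344)
tri cap [ 0.49462348 -0.28255418  0.10025324] plane [ 0.4985561  -0.28207825  0.109     ]
t 2.80 pos [ 0.496  -0.2805  0.1466] yaw -2.86 zdir [ 0.002 -0.002 -1.   ] units [-0.007  0.007  0.337] rows 1.2 w 1.0016550583558244 F [ 0.5 -0.5  0.3] 0.0
```

View pics/w3.png

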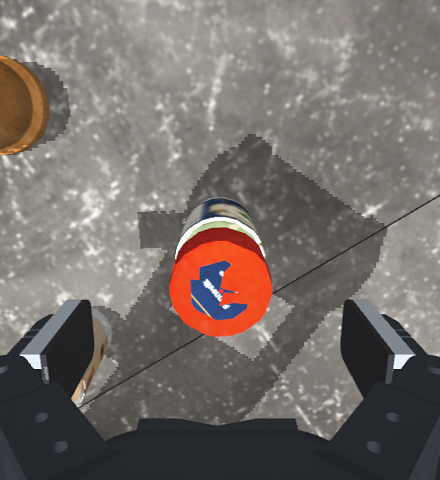

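The cap is centred between the fingers at about (321,288) in full-frame pixels. I'll descend and close.

Request:
send_rows:
  rows:
    - {"x": 0, "y": 0.008, "z": 0.1, "wx": 0, "wy": 0, "wz": 0, "hand": 1}
    - {"x": 0, "y": 0, "z": 0.12, "wx": 0, "wy": 0, "wz": 0, "hand": 1}
    - {"x": 0, "y": 0, "z": 0.11, "wx": 0, "wy": 0, "wz": 0, "hand": 1}
    - {"x": 0, "y": 0, "z": 0, "wx": 0, "wy": 0, "wz": 0, "hand": 1}
    - {"x": 0, "y": 0, "z": 0, "wx": 0, "wy": 0, "wz": 0, "hand": -1}
    - {"x": 0, "y": 0, "z": 0, "wx": 0, "wy": 0, "wz": 0, "hand": -1}
    - {"x": 0, "y": 0, "z": 0, "wx": 0, "wy": 0, "wz": 0, "hand": -1}
    - {"x": 0, "y": 0, "z": 0, "wx": 0, "wy": 0, "wz": 0, "hand": -1}
    - {"x": 0, "y": 0, "z": 0, "wx": 0, "wy": 0, "wz": 0, "hand": -1}
    - {"x": 0, "y": 0, "z": 0, "wx": 0, "wy": 0, "wz": 0, "hand": -1}

```text
time: 3.63
tool_pos: [0.4964, -0.282, 0.0976]
tool_rot: [0.001, 1.0, -0.025, 0.001]
contact_force: [0.4, 0.0, 6.1]
gripper_width: 0.497
grasp_force: 61.2
```

Request:
send_rows:
  rows:
    - {"x": 0, "y": 0, "z": 0, "wx": 0, "wy": 0, "wz": 0, "hand": -1}
    - {"x": 0, "y": 0, "z": 0, "wx": 0, "wy": 0, "wz": 0, "hand": -1}
    - {"x": 0, "y": 0, "z": 0, "wx": 0, "wy": 0, "wz": 0, "hand": -1}
    - {"x": 0, "y": 0, "z": 0, "wx": 0, "wy": 0, "wz": 0, "hand": -1}
    - {"x": 0, "y": 0, "z": 0, "wx": 0, "wy": 0, "wz": 0, "hand": -1}
    - {"x": 0, "y": 0, "z": -0.05, "wx": 0, "wy": 0, "wz": 0, "hand": -1}
    - {"x": 0, "y": 0, "z": -0.05, "wx": 0, "wy": 0, "wz": 0, "hand": -1}
    - {"x": 0, "y": 0, "z": 0, "wx": 0, "wy": 0, "wz": 0, "hand": -1}
    - {"x": 0, "y": 0, "z": 0, "wx": 0, "wy": 0, "wz": 0, "hand": -1}
    - {"x": 0, "y": 0, "z": 0, "wx": 0, "wy": 0, "wz": 0, "hand": -1}

```text
time: 4.47
tool_pos: [0.495, -0.281, 0.1102]
tool_rot: [-0.0, 1.0, -0.025, -0.0]
contact_force: [-0.2, -0.1, -0.7]
gripper_width: 0.495
grasp_force: 60.9
```

Run:
```python
from h import *
go([.4607,.1904,.26])
```

```text
t 4.47 pos [ 0.495  -0.281   0.1102] yaw -2.86 zdir [-0.  0. -1.] units [-0.385 -3.127 -0.997] rows 11.9 w 0.49508665734708646 F [-0.2 -0.1 -0.7] 60.87162081043061
```

Request:
send_rows:
  rows:
    - {"x": 0, "y": 0, "z": -0.1, "wx": 0, "wy": 0, "wz": 0, "hand": -1}
    - {"x": 0, "y": 0, "z": -0.2, "wx": 0, "wy": 0, "wz": 0, "hand": -1}
    - {"x": 0, "y": 0, "z": -0.25, "wx": 0, "wy": 0, "wz": 0, "hand": -1}
    - {"x": 0, "y": 0, "z": -0.25, "wx": 0, "wy": 0, "wz": 0, "hand": -1}
    - {"x": 0, "y": -0.1, "z": -0.2, "wx": 0, "wy": 0, "wz": 0, "hand": -1}
    - {"x": -0.02, "y": -0.2, "z": 0, "wx": 0, "wy": 0, "wz": 0, "hand": -1}
    - {"x": -0.03, "y": -0.24, "z": 0, "wx": 0, "wy": 0, "wz": 0, "hand": -1}
    - {"x": -0.03, "y": -0.24, "z": 0, "wx": 0, "wy": 0, "wz": 0, "hand": -1}
    - {"x": -0.03, "y": -0.24, "z": 0, "wx": 0, "wy": 0, "wz": 0, "hand": -1}
    - {"x": -0.03, "y": -0.24, "z": 0, "wx": 0, "wy": 0, "wz": 0, "hand": -1}

```text
time: 5.3
tool_pos: [0.4829, -0.0898, 0.2598]
tool_rot: [-0.0, 1.0, -0.025, -0.0]
contact_force: [0.5, -0.1, -1.5]
gripper_width: 0.498
grasp_force: 60.9
```

Request:
send_rows:
  rows:
    - {"x": -0.03, "y": -0.24, "z": 0, "wx": 0, "wy": 0, "wz": 0, "hand": -1}
    - {"x": -0.03, "y": -0.24, "z": 0, "wx": 0, "wy": 0, "wz": 0, "hand": -1}
    - {"x": -0.03, "y": -0.24, "z": 0, "wx": 0, "wy": 0, "wz": 0, "hand": -1}
    - {"x": -0.03, "y": -0.24, "z": 0, "wx": 0, "wy": 0, "wz": 0, "hand": -1}
    - {"x": -0.03, "y": -0.24, "z": 0, "wx": 0, "wy": 0, "wz": 0, "hand": -1}
    - {"x": -0.03, "y": -0.24, "z": 0, "wx": 0, "wy": 0, "wz": 0, "hand": -1}
    - {"x": -0.02, "y": -0.15, "z": 0, "wx": 0, "wy": 0, "wz": 0, "hand": -1}
    - {"x": 0, "y": 0, "z": 0, "wx": 0, "wy": 0, "wz": 0, "hand": -1}
    - {"x": 0, "y": 0, "z": 0, "wx": 0, "wy": 0, "wz": 0, "hand": -1}
    - {"x": 0, "y": 0, "z": 0, "wx": 0, "wy": 0, "wz": 0, "hand": -1}

```text
time: 6.13
tool_pos: [0.4654, 0.148, 0.26]
tool_rot: [0.0, 1.0, -0.025, -0.0]
contact_force: [-0.4, -0.4, -0.6]
gripper_width: 0.494
grasp_force: 61.2
```

Run:
```python
from h import *
go([.4607,.1904,.19])
c=calibration("wrist");I=grab_frame("wrist");cv2.imwrite("pics/w4.png",I)
T=grab_frame("top");ct=calibration("top")
for q in [(221,238),(298,239),(221,300),(296,301)]:
    w=blob(T,(q[0]-7,q[1]-7,q[0]+7,q[1]+7),yel)
    if w:print("rivet",w[0],w[1][4],plane(ct,w[0],.056))
for X in ([.5650,.2244,.056],[.5566,.0626,.056],[.4306,.2311,.056],[.4223,.0692,.056],[.4609,.19,.054]):print(proj(c,X))
```

```text
t 6.13 pos [0.4654 0.148  0.26  ] yaw -2.85 zdir [-0.001 -0.001 -1.   ] units [-0.045 -0.281  0.466] rows 2.0 w 0.494152941663104 F [-0.4 -0.4 -0.6] 61.159999234187126
rivet [222.90909091 236.09090909] 22 [0.5650369  0.22442831 0.056     ]
rivet [298.39130435 238.04347826] 23 [0.55657868 0.06258813 0.056     ]
rivet [296.59259259 300.74074074] 27 [0.42312774 0.06967605 0.056     ]
[207.56144508  82.25532948]
[424.9447065   82.65896925]
[218.92554165 254.35383654]
[413.95873551 254.48697319]
[265.50863974 215.79961217]
```

View pics/w4.png

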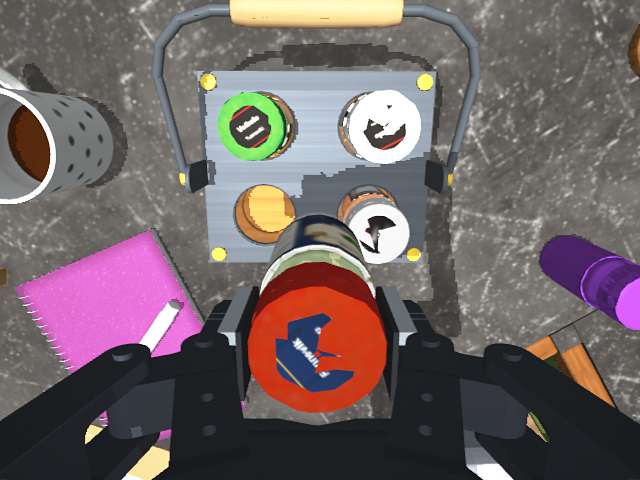

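The wrist view shows the rivets exactly where the caddy estimate projects them: (208,81), (425,82), (219,254) and (414,254). The pocket is at (265,214) and the jar hangs straight. I'll move over the pocket and lower part-way.

Request:
send_rows:
  rows:
    - {"x": -0.02, "y": -0.1, "z": 0, "wx": 0, "wy": 0, "wz": 0, "hand": -1}
    - {"x": -0.025, "y": -0.18, "z": 0, "wx": 0, "wy": 0, "wz": 0, "hand": -1}
    - {"x": 0, "y": 0, "z": 0, "wx": 0, "wy": 0, "wz": 0, "hand": -1}
    - {"x": 0, "y": 0, "z": 0.1, "wx": 0, "wy": 0, "wz": 0, "hand": -1}
    - {"x": 0, "y": 0, "z": 0.15, "wx": 0, "wy": 0, "wz": 0, "hand": -1}
    - {"x": 0, "y": 0, "z": 0.15, "wx": 0, "wy": 0, "wz": 0, "hand": -1}
    - {"x": 0, "y": 0, "z": 0.07, "wx": 0, "wy": 0, "wz": 0, "hand": -1}
    - {"x": 0, "y": 0, "z": 0, "wx": 0, "wy": 0, "wz": 0, "hand": -1}
    - {"x": 0, "y": 0, "z": 0, "wx": 0, "wy": 0, "wz": 0, "hand": -1}
    - {"x": 0, "y": 0, "z": 0, "wx": 0, "wy": 0, "wz": 0, "hand": -1}

```text
time: 7.07
tool_pos: [0.4619, 0.1904, 0.1916]
tool_rot: [-0.0, 1.0, -0.025, 0.001]
contact_force: [-0.1, 1.0, -0.9]
gripper_width: 0.494
grasp_force: 61.4
```

Run:
```python
from h import *
go([.4607,.1904,.16])
c=calibration("wrist");I=grab_frame("wrist");z=manip.state()["tool_pos"][2]+.0114
w=blob(I,(230,200,420,450),lambda h,s,v:((h<12)|(h>170))&(s>140)&(v>190));x,y,W,H,_=w[1];print(w);print(plane(c,(x+W/2,y+H/2),z),plane(c,w[2],z))
```

```text
t 7.07 pos [0.4619 0.1904 0.1916] yaw -2.90 zdir [ 0.002  0.001 -1.   ] units [-0.009  0.001  0.211] rows 0.8 w 0.49354261854489234 F [-0.1  1.  -0.9] 61.351844623932266
(array([320.01219875, 347.07368839]), array([  249,   287,   137,   126, 10083]), array([316.77862549, 349.        ]), 68.87471771240234)
[0.46174294 0.19030982 0.20330761] [0.46209437 0.19051189 0.20330761]
```

Request:
send_rows:
  rows:
    - {"x": -0.008, "y": 0, "z": 0, "wx": 0, "wy": 0, "wz": 0, "hand": -1}
    - {"x": 0, "y": 0, "z": 0.06, "wx": 0, "wy": 0, "wz": 0, "hand": -1}
    - {"x": 0, "y": 0, "z": 0.08, "wx": 0, "wy": 0, "wz": 0, "hand": -1}
    - {"x": 0, "y": 0, "z": 0.08, "wx": 0, "wy": 0, "wz": 0, "hand": -1}
    - {"x": 0, "y": 0, "z": 0.08, "wx": 0, "wy": 0, "wz": 0, "hand": -1}
    - {"x": 0, "y": 0, "z": 0.08, "wx": 0, "wy": 0, "wz": 0, "hand": -1}
    - {"x": 0, "y": 0, "z": 0.06, "wx": 0, "wy": 0, "wz": 0, "hand": -1}
    - {"x": 0, "y": 0, "z": 0, "wx": 0, "wy": 0, "wz": 0, "hand": -1}
    - {"x": 0, "y": 0, "z": 0, "wx": 0, "wy": 0, "wz": 0, "hand": -1}
    - {"x": 0, "y": 0, "z": 0, "wx": 0, "wy": 0, "wz": 0, "hand": -1}

```text
time: 7.95
tool_pos: [0.4594, 0.1907, 0.1238]
tool_rot: [0.0, 1.0, -0.025, -0.001]
contact_force: [-0.5, -0.2, -0.5]
gripper_width: 0.491
grasp_force: 61.3
```

Request:
send_rows:
  rows:
    - {"x": 0.008, "y": 0, "z": 0.02, "wx": 0, "wy": 0, "wz": 0, "hand": -1}
    - {"x": 0, "y": 0, "z": 0.02, "wx": 0, "wy": 0, "wz": 0, "hand": -1}
    - {"x": 0, "y": 0, "z": 0.02, "wx": 0, "wy": 0, "wz": 0, "hand": -1}
    - {"x": 0, "y": 0, "z": 0.01, "wx": 0, "wy": 0, "wz": 0, "hand": -1}
    - {"x": 0, "y": 0, "z": 0.01, "wx": 0, "wy": 0, "wz": 0, "hand": -1}
    - {"x": 0, "y": 0, "z": 0.01, "wx": 0, "wy": 0, "wz": 0, "hand": -1}
    - {"x": 0, "y": 0, "z": 0, "wx": 0, "wy": 0, "wz": 0, "hand": -1}
    - {"x": 0, "y": 0, "z": 0, "wx": 0, "wy": 0, "wz": 0, "hand": -1}
    - {"x": 0, "y": 0, "z": 0, "wx": 0, "wy": 0, "wz": 0, "hand": -1}
    - {"x": 0, "y": 0, "z": 0, "wx": 0, "wy": 0, "wz": 0, "hand": -1}

```text
time: 8.78
tool_pos: [0.4611, 0.1907, 0.1107]
tool_rot: [-0.0, 1.0, -0.025, 0.0]
contact_force: [-0.0, 0.4, -1.3]
gripper_width: 0.494
grasp_force: 61.3
```

Request:
send_rows:
  rows:
    - {"x": 0, "y": 0, "z": 0.006, "wx": 0, "wy": 0, "wz": 0, "hand": -1}
    - {"x": 0, "y": 0, "z": 0, "wx": 0, "wy": 0, "wz": 0, "hand": -1}
    - {"x": 0, "y": 0, "z": 0, "wx": 0, "wy": 0, "wz": 0, "hand": -1}
    - {"x": 0, "y": 0, "z": 0.004, "wx": 0, "wy": 0, "wz": 0, "hand": -1}
    - {"x": 0, "y": 0, "z": 0, "wx": 0, "wy": 0, "wz": 0, "hand": -1}
    - {"x": 0, "y": 0, "z": 0, "wx": 0, "wy": 0, "wz": 0, "hand": -1}
    - {"x": 0, "y": 0, "z": 0, "wx": 0, "wy": 0, "wz": 0, "hand": -1}
    - {"x": 0, "y": 0, "z": 0, "wx": 0, "wy": 0, "wz": 0, "hand": -1}
    - {"x": 0, "y": 0, "z": 0, "wx": 0, "wy": 0, "wz": 0, "hand": -1}
    - {"x": 0, "y": 0, "z": 0, "wx": 0, "wy": 0, "wz": 0, "hand": -1}

```text
time: 9.62
tool_pos: [0.4613, 0.1907, 0.1095]
tool_rot: [-0.0, 1.0, -0.025, 0.0]
contact_force: [-2.2, -1.0, 5.5]
gripper_width: 0.494
grasp_force: 61.7
```

Contact with the floor came at the expected height: 5.5 N at z 0.1095. I'll release part-way and withdraw straight up.

Request:
send_rows:
  rows:
    - {"x": 0, "y": 0, "z": 0, "wx": 0, "wy": 0, "wz": 0, "hand": 0.1}
    - {"x": 0, "y": 0, "z": 0, "wx": 0, "wy": 0, "wz": 0, "hand": 0.3}
    - {"x": 0, "y": 0, "z": 0, "wx": 0, "wy": 0, "wz": 0, "hand": 0.5}
    - {"x": 0, "y": 0, "z": 0, "wx": 0, "wy": 0, "wz": 0, "hand": 0.5}
    - {"x": 0, "y": 0, "z": 0, "wx": 0, "wy": 0, "wz": 0, "hand": 0.5}
    - {"x": 0, "y": 0, "z": 0, "wx": 0, "wy": 0, "wz": 0, "hand": 0.5}
    - {"x": 0, "y": 0, "z": -0.05, "wx": 0, "wy": 0, "wz": 0, "hand": 0.5}
    - {"x": 0, "y": 0, "z": -0.1, "wx": 0, "wy": 0, "wz": 0, "hand": 0.5}
    - {"x": 0, "y": 0, "z": -0.15, "wx": 0, "wy": 0, "wz": 0, "hand": 0.5}
    - {"x": 0, "y": 0, "z": -0.2, "wx": 0, "wy": 0, "wz": 0, "hand": 0.5}

```text
time: 10.45
tool_pos: [0.4595, 0.1902, 0.183]
tool_rot: [0.001, 1.0, -0.025, -0.002]
contact_force: [0.2, -0.7, -0.7]
gripper_width: 0.753
grasp_force: 0.0
```

Request:
send_rows:
  rows:
    - {"x": 0, "y": 0, "z": -0.25, "wx": 0, "wy": 0, "wz": -0.1, "hand": 0.5}
    - {"x": 0, "y": 0, "z": -0.2, "wx": 0, "wy": 0, "wz": -0.15, "hand": 0.5}
    - {"x": 0, "y": 0, "z": 0, "wx": 0, "wy": 0, "wz": -0.15, "hand": 0.5}
    - {"x": 0, "y": 0, "z": 0, "wx": 0, "wy": 0, "wz": -0.15, "hand": 0.5}
    - {"x": 0, "y": 0, "z": 0, "wx": 0, "wy": 0, "wz": -0.15, "hand": 0.5}
    - {"x": 0, "y": 0, "z": 0, "wx": 0, "wy": 0, "wz": -0.15, "hand": 0.5}
    - {"x": 0, "y": 0, "z": 0, "wx": 0, "wy": 0, "wz": -0.15, "hand": 0.5}
    - {"x": 0, "y": 0, "z": 0, "wx": 0, "wy": 0, "wz": -0.15, "hand": 0.5}
    - {"x": 0, "y": 0, "z": 0, "wx": 0, "wy": 0, "wz": -0.15, "hand": 0.5}
    - {"x": 0, "y": 0, "z": 0, "wx": 0, "wy": 0, "wz": -0.15, "hand": 0.5}

```text
time: 11.28
tool_pos: [0.461, 0.1907, 0.2522]
tool_rot: [0.0, 0.854, 0.52, 0.0]
contact_force: [0.1, -0.4, 0.4]
gripper_width: 0.75
grasp_force: 0.0
```

Run:
```python
from h import *
go([.587,.142,.24])
T=grab_frame("top");S=grab_frame("scene");ct=calibration("top");cs=calibration("scene")
for q in [(221,238),(298,239),(221,300),(296,301)]:
    w=blob(T,(q[0]-7,q[1]-7,q[0]+7,q[1]+7),yel)
    if w:print("rivet",w[0],w[1][4],plane(ct,w[0],.056))
g=blob(T,(225,205,290,232),lambda h,s,v:(h>3)&(h<25)&(s>45)&(v>120));k=blob(S,(250,222,295,250),lambda h,s,v:(h>3)&(h<25)&(s>45)&(v>120))
print(g,k)
if g and k:print(tri([(ct,g[0]),(cs,k[0])]))
cv2.imwrite("pics/s2.png",np.hstack([cv2.resize(S[190:340,220:370],(400,400),interpolation=3),cv2.resize(T[200:310,200:310],(400,400),interpolation=3)]))
```

```text
t 11.28 pos [0.461  0.1907 0.2522] yaw 62.73 zdir [ 0.001  0.    -1.   ] units [0.097 0.896 0.082] rows 3.3 w 0.7503629948033965 F [ 0.1 -0.4  0.4] 0.0
rivet [222.91304348 236.95652174] 23 [0.56317083 0.22443976 0.056     ]
rivet [298.19047619 238.14285714] 21 [0.55637586 0.06302431 0.056     ]
rivet [296.39285714 301.39285714] 28 [0.42176597 0.07013289 0.056     ]
(array([257.18348624, 219.32798165]), array([234, 215,  47,  10, 436]), array([257., 219.]), 23.19492530822754) (array([273.        , 234.13043478]), array([257, 227,  34,  16, 184]), array([273.5, 234.5]), 17.39262580871582)
[0.58802536 0.14163469 0.14231072]
```

View pics/s2.png

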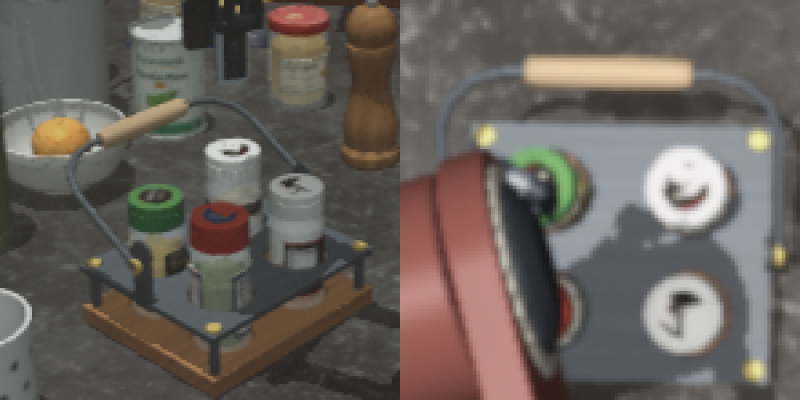

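Crop: the red jar stands in its pocket, with its cap level with its neighbours' caps, and the caddy hasn't moved. The grip measures (.588,.142,.142). I'll turn and move above it.

Request:
send_rows:
  rows:
    - {"x": 0, "y": 0, "z": 0, "wx": 0, "wy": 0, "wz": -0.108, "hand": 0.3}
    - {"x": 0, "y": 0, "z": 0, "wx": 0, "wy": 0, "wz": -0.108, "hand": 0.3}
    - {"x": 0, "y": 0, "z": 0, "wx": 0, "wy": 0, "wz": -0.108, "hand": 0.3}
    - {"x": 0, "y": 0, "z": 0, "wx": 0, "wy": 0, "wz": -0.108, "hand": 0.3}
    - {"x": 0, "y": 0, "z": 0, "wx": 0, "wy": 0, "wz": -0.108, "hand": 0.3}
    - {"x": -0.07, "y": 0.21, "z": 0, "wx": 0, "wy": 0, "wz": 0, "hand": 0.3}
    - {"x": -0.07, "y": 0.22, "z": 0, "wx": 0, "wy": 0, "wz": 0, "hand": 0.3}
    - {"x": -0.07, "y": 0.22, "z": 0, "wx": 0, "wy": 0, "wz": 0, "hand": 0.3}
    - {"x": -0.07, "y": 0.21, "z": 0, "wx": 0, "wy": 0, "wz": 0, "hand": 0.3}
    - {"x": 0, "y": 0, "z": 0, "wx": 0, "wy": 0, "wz": 0, "hand": 0.3}

```text
time: 12.22
tool_pos: [0.5911, 0.1388, 0.2509]
tool_rot: [0.001, 0.729, 0.684, -0.0]
contact_force: [-0.5, -0.3, -0.6]
gripper_width: 0.652
grasp_force: 0.0
```

Run:
```python
from h import *
go([.588,.142,.143]);c=calibration("wrist");I=grab_frame("wrist")
w=blob(I,(150,100,490,420),lambda h,s,v:(h>8)&(h<25)&(s>50)&(v>150));print(w,proj(c,[.588,.142,.142]))
print(plane(c,w[0],.142),tri([(c,w[0]),(calibration("top"),(257.2,219.3))]),manip.state()["joint_pos"].round(2))
```

```text
t 12.22 pos [0.5911 0.1388 0.2509] yaw 86.32 zdir [ 0.001 -0.001 -1.   ] units [ 0.021 -0.023  0.72 ] rows 2.6 w 0.6523510963210818 F [-0.5 -0.3 -0.6] 0.0
(array([311.97960942, 235.79695577]), array([ 297,  157,   29,  152, 3482]), array([314.06790161, 232.42591858]), 75.74391174316406) [311.31608345 236.12850134]
[0.5883998  0.14217499 0.142     ] [0.5883616  0.14182757 0.14071769] [ 0.11  0.01  1.66 -0.    1.48  0.17]
```

Request:
send_rows:
  rows:
    - {"x": 0.021, "y": -0.02, "z": 0, "wx": 0, "wy": 0, "wz": -0.018, "hand": 0.3}
    - {"x": 0, "y": 0, "z": 0.14, "wx": 0, "wy": 0, "wz": 0, "hand": 0.3}
    - {"x": 0, "y": 0, "z": 0.16, "wx": 0, "wy": 0, "wz": 0, "hand": 0.3}
    - {"x": 0, "y": 0, "z": 0.16, "wx": 0, "wy": 0, "wz": 0, "hand": 0.3}
    - {"x": 0, "y": 0, "z": 0.15, "wx": 0, "wy": 0, "wz": 0, "hand": 0.3}
    - {"x": 0, "y": 0, "z": 0.12, "wx": 0, "wy": 0, "wz": 0, "hand": 0.3}
    - {"x": 0, "y": 0, "z": 0, "wx": 0, "wy": 0, "wz": 0, "hand": 0.0}
    - {"x": 0, "y": 0, "z": 0, "wx": 0, "wy": 0, "wz": 0, "hand": -0.38}
    - {"x": 0, "y": 0, "z": 0, "wx": 0, "wy": 0, "wz": 0, "hand": -0.38}
    - {"x": 0, "y": 0, "z": 0, "wx": 0, "wy": 0, "wz": 0, "hand": -0.38}

```text
time: 13.1
tool_pos: [0.5854, 0.1451, 0.1446]
tool_rot: [0.001, 0.722, 0.692, 0.002]
contact_force: [0.1, 0.2, 0.0]
gripper_width: 0.312
grasp_force: 0.0
```

Run:
```python
from h import *
go([.5884,.142,.141])
R0=np.array([.494,.1467]);y=np.radians(-2.9)
s=manip.state()["tool_pos"];r=np.hypot((s[:2]-R0)@[np.cos(y),np.sin(y)],s[2]-.085);print("hinge rel",(s[:2]-R0)@[np.cos(y),np.sin(y)],s[2]-.085,r)
a=np.radians(np.linspace(60,0,13))
print(np.diff(-.11*np.sin(a))/.15*-1,-np.diff(.11*np.cos(a))/.15)
```

```text
t 13.10 pos [0.5854 0.1451 0.1446] yaw 87.51 zdir [ 0.004  0.001 -1.   ] units [-0.02   0.021  0.024] rows 0.1 w 0.312174031052567 F [0.1 0.2 0. ] 0.0
hinge rel 0.09138444068475285 0.0595542264919872 0.10907713734932735
[-0.0343738  -0.03894557 -0.04322095 -0.04716739 -0.05075486 -0.05395605
 -0.05674661 -0.05910529 -0.06101414 -0.06245864 -0.06342779 -0.06391421] [-0.05395605 -0.05075486 -0.04716739 -0.04322095 -0.03894557 -0.0343738
 -0.02954041 -0.02448221 -0.01923768 -0.01384675 -0.00835043 -0.00279055]
```

Request:
send_rows:
  rows:
    - {"x": -0.01, "y": -0.019, "z": -0.032, "wx": 0, "wy": 0, "wz": 0, "hand": -0.38}
    - {"x": -0.01, "y": -0.022, "z": -0.032, "wx": 0, "wy": 0, "wz": 0, "hand": -0.38}
    - {"x": 0, "y": -0.023, "z": -0.03, "wx": 0, "wy": 0, "wz": 0, "hand": -0.38}
    - {"x": 0, "y": -0.025, "z": -0.029, "wx": 0, "wy": 0, "wz": 0, "hand": -0.38}
    - {"x": 0, "y": -0.026, "z": -0.028, "wx": 0, "wy": 0, "wz": 0, "hand": -0.38}
    - {"x": 0, "y": -0.028, "z": -0.026, "wx": 0, "wy": 0, "wz": 0, "hand": -0.38}
    - {"x": 0, "y": -0.029, "z": -0.025, "wx": 0, "wy": 0, "wz": 0, "hand": -0.38}
    - {"x": 0, "y": -0.03, "z": -0.023, "wx": 0, "wy": 0, "wz": 0, "hand": -0.38}
    - {"x": 0, "y": -0.032, "z": -0.022, "wx": 0, "wy": 0, "wz": 0, "hand": -0.38}
    - {"x": 0, "y": -0.033, "z": -0.02, "wx": 0, "wy": 0, "wz": 0, "hand": -0.38}

```text
time: 13.93
tool_pos: [0.5436, 0.1433, 0.1821]
tool_rot: [-0.0, 0.722, 0.692, -0.0]
contact_force: [-0.4, 0.8, -0.3]
gripper_width: 0.31
grasp_force: 0.3
```

```bash
cat >> h.py <<'E'
def hinge():
    R0=np.array([.494,.1467]);y=np.radians(-2.9);s=manip.state()["tool_pos"];d=s[:2]-R0
    print("hinge rel",(d@[np.cos(y),np.sin(y)]).round(4),(d@[-np.sin(y),np.cos(y)]).round(4),(s[2]-.085).round(4))
E
python3 - <<'E'
from h import *
hinge();go([.494,.1467,.195]);c=calibration("wrist");I=grab_frame("wrist");cv2.imwrite("pics/w5.png",I)
E
```

```text
hinge rel 0.0497 -0.0009 0.0971
t 13.93 pos [0.5436 0.1433 0.1821] yaw 87.50 zdir [-0.001 -0.    -1.   ] units [ 0.008 -0.332 -0.085] rows 1.2 w 0.30979962922782045 F [-0.4  0.8 -0.3] 0.30993408523499966
```

View pics/w5.png

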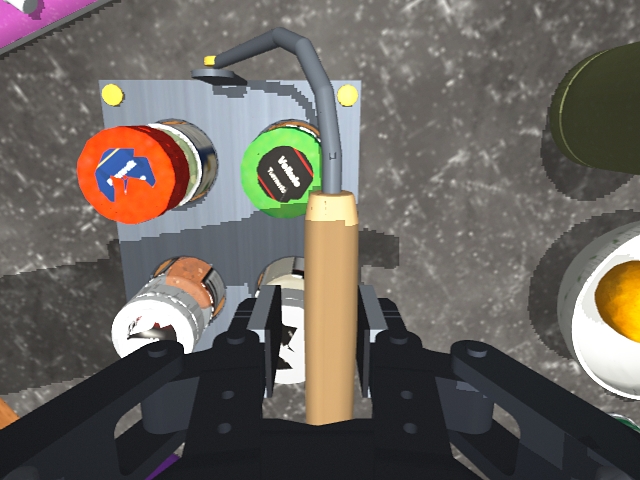

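The grip sits between the pads against the far finger and the handle is following. I'll continue the arc to upright.

Request:
send_rows:
  rows:
    - {"x": 0, "y": -0.034, "z": -0.018, "wx": 0, "wy": 0, "wz": 0, "hand": -0.38}
    - {"x": 0, "y": -0.035, "z": -0.016, "wx": 0, "wy": 0, "wz": 0, "hand": -0.38}
    - {"x": 0, "y": -0.035, "z": -0.014, "wx": 0, "wy": 0, "wz": 0, "hand": -0.38}
    - {"x": 0, "y": -0.035, "z": -0.012, "wx": 0, "wy": 0, "wz": 0, "hand": -0.38}
    - {"x": 0, "y": -0.036, "z": -0.01, "wx": 0, "wy": 0, "wz": 0, "hand": -0.38}
    - {"x": 0, "y": -0.036, "z": -0.007, "wx": 0, "wy": 0, "wz": 0, "hand": -0.38}
    - {"x": 0, "y": -0.037, "z": -0.005, "wx": 0, "wy": 0, "wz": 0, "hand": -0.38}
    - {"x": 0, "y": -0.037, "z": -0.003, "wx": 0, "wy": 0, "wz": 0, "hand": -0.38}
    - {"x": 0, "y": -0.037, "z": -0.001, "wx": 0, "wy": 0, "wz": 0, "hand": -0.38}
    - {"x": 0, "y": -0.029, "z": 0, "wx": 0, "wy": 0, "wz": 0, "hand": -0.38}

```text
time: 14.82
tool_pos: [0.491, 0.1457, 0.1948]
tool_rot: [-0.0, 0.722, 0.692, -0.0]
contact_force: [0.9, -0.6, -0.1]
gripper_width: 0.314
grasp_force: 0.0
```

Run:
```python
from h import *
hinge();c=calibration("wrist");I=grab_frame("wrist")
w=blob(I,(150,100,490,420),lambda h,s,v:(h>8)&(h<25)&(s>50)&(v>130));print(w,plane(c,w[0],.195))
print(proj(c,[.494,.1467,.195]));go([.494,.1467,.195])
```

```text
hinge rel -0.0029 -0.0012 0.1098
(array([329.83147722, 311.68679245]), array([  300,   191,    59,   229, 10865]), array([327.5       , 305.34210205]), 115.67363739013672) [0.49554134 0.15262894 0.195     ]
[325.81155553 328.30093313]
t 14.87 pos [0.4905 0.1458 0.1947] yaw 87.52 zdir [-0.001  0.    -1.   ] units [ 0.007  0.023 -0.002] rows 0.1 w 0.3136300046081419 F [0.  0.7 0.3] 0.0
```

Request:
send_rows:
  rows:
    - {"x": 0, "y": 0.022, "z": 0, "wx": 0, "wy": 0, "wz": 0, "hand": -0.5}
    - {"x": 0, "y": 0, "z": 0, "wx": 0, "wy": 0, "wz": 0, "hand": -1}
    - {"x": 0, "y": 0, "z": 0, "wx": 0, "wy": 0, "wz": 0, "hand": -1}
    - {"x": 0, "y": 0, "z": 0, "wx": 0, "wy": 0, "wz": 0, "hand": -1}
    - {"x": 0, "y": 0, "z": 0, "wx": 0, "wy": 0, "wz": 0, "hand": -1}
    - {"x": 0, "y": 0, "z": 0, "wx": 0, "wy": 0, "wz": 0, "hand": -1}
    - {"x": 0, "y": 0, "z": 0, "wx": 0, "wy": 0, "wz": 0, "hand": -1}
    - {"x": 0, "y": 0, "z": 0, "wx": 0, "wy": 0, "wz": 0, "hand": -1}
    - {"x": 0, "y": 0, "z": 0, "wx": 0, "wy": 0, "wz": 0, "hand": -1}
    - {"x": 0, "y": 0, "z": 0, "wx": 0, "wy": 0, "wz": 0, "hand": -1}

```text
time: 15.7
tool_pos: [0.4951, 0.1455, 0.1951]
tool_rot: [0.0, 0.722, 0.692, 0.0]
contact_force: [-0.6, -0.2, 1.3]
gripper_width: 0.188
grasp_force: 58.5
```

Run:
```python
from h import *
hinge();go([.494,.1467,.195])
```

```text
hinge rel 0.0012 -0.0011 0.1101
t 15.70 pos [0.4951 0.1455 0.1951] yaw 87.50 zdir [ 0.  0. -1.] units [ 0.008 -0.008  0.   ] rows 0.0 w 0.18797239814975772 F [-0.6 -0.2  1.3] 58.49363386631012
```

Firm grip on the wooden part. I'll lift gently with a slow ramp.

Request:
send_rows:
  rows:
    - {"x": 0, "y": 0, "z": -0.006, "wx": 0, "wy": 0, "wz": 0, "hand": -1}
    - {"x": 0, "y": 0, "z": -0.01, "wx": 0, "wy": 0, "wz": 0, "hand": -1}
    - {"x": 0, "y": 0, "z": -0.015, "wx": 0, "wy": 0, "wz": 0, "hand": -1}
    - {"x": 0, "y": 0, "z": -0.02, "wx": 0, "wy": 0, "wz": 0, "hand": -1}
    - {"x": 0, "y": 0, "z": -0.02, "wx": 0, "wy": 0, "wz": 0, "hand": -1}
    - {"x": 0, "y": 0, "z": -0.02, "wx": 0, "wy": 0, "wz": 0, "hand": -1}
    - {"x": 0, "y": 0, "z": -0.015, "wx": 0, "wy": 0, "wz": 0, "hand": -1}
    - {"x": 0, "y": 0, "z": -0.01, "wx": 0, "wy": 0, "wz": 0, "hand": -1}
    - {"x": 0, "y": 0, "z": 0, "wx": 0, "wy": 0, "wz": 0, "hand": -1}
    - {"x": 0, "y": 0, "z": 0, "wx": 0, "wy": 0, "wz": 0, "hand": -1}

```text
time: 16.53
tool_pos: [0.4951, 0.1455, 0.2125]
tool_rot: [0.0, 0.722, 0.692, 0.0]
contact_force: [-0.5, -0.6, -7.9]
gripper_width: 0.191
grasp_force: 58.6
```

```bash
cat > lv.py <<'E'
from h import *
go([.494,.1467,.295]);s=manip.state();c=calibration("wrist");I=grab_frame("wrist");lift=s["tool_pos"][2]-.195
print("lift",lift)
for X in ([.5650,.2244],[.4306,.2311],[.5566,.0626],[.4223,.0692]):
    p=proj(c,[*X,.056+lift])
    if 0<p[0]<640 and 0<p[1]<480:
        a,b=p.astype(int);w=blob(I,(max(a-25,0),max(b-25,0),a+25,b+25),yel);print(p.round(1),w and (w[0].round(1),w[1][4],plane(c,w[0],.056+lift).round(4)))
E
python3 lv.py
```

```text
t 16.53 pos [0.4951 0.1455 0.2125] yaw 87.50 zdir [ 0.  0. -1.] units [ 0.008 -0.008 -0.55 ] rows 2.0 w 0.1905684639794476 F [-0.5 -0.6 -7.9] 58.58923316001892
lift 0.01752286021189353
[427.1  97. ] (array([429.1,  96.7]), np.int64(318), array([0.5662, 0.2245, 0.0735]))
[203.9  95.6] (array([205.9,  96. ]), np.int64(323), array([0.4318, 0.2308, 0.0735]))
[409.2 338.7] None
[218.7 337.7] (array([216.8, 339.7]), np.int64(63), array([0.4208, 0.0678, 0.0735]))
```

The whole weight, 7.9 N, now hangs from the grip, and the rivets show the caddy level. I'll raise it to 10 cm.

Request:
send_rows:
  rows:
    - {"x": 0, "y": 0, "z": -0.02, "wx": 0, "wy": 0, "wz": 0, "hand": -1}
    - {"x": 0, "y": 0, "z": -0.04, "wx": 0, "wy": 0, "wz": 0, "hand": -1}
    - {"x": 0, "y": 0, "z": -0.06, "wx": 0, "wy": 0, "wz": 0, "hand": -1}
    - {"x": 0, "y": 0, "z": -0.07, "wx": 0, "wy": 0, "wz": 0, "hand": -1}
    - {"x": 0, "y": 0, "z": -0.08, "wx": 0, "wy": 0, "wz": 0, "hand": -1}
    - {"x": 0, "y": 0, "z": -0.08, "wx": 0, "wy": 0, "wz": 0, "hand": -1}
    - {"x": 0, "y": 0, "z": -0.07, "wx": 0, "wy": 0, "wz": 0, "hand": -1}
    - {"x": 0, "y": 0, "z": -0.06, "wx": 0, "wy": 0, "wz": 0, "hand": -1}
    - {"x": 0, "y": 0, "z": -0.05, "wx": 0, "wy": 0, "wz": 0, "hand": -1}
    - {"x": 0, "y": 0, "z": -0.03, "wx": 0, "wy": 0, "wz": 0, "hand": -1}

```text
time: 17.42
tool_pos: [0.4954, 0.1455, 0.298]
tool_rot: [0.001, 0.722, 0.692, 0.001]
contact_force: [0.0, 0.3, -7.0]
gripper_width: 0.184
grasp_force: 58.7
```

Request:
send_rows:
  rows:
    - {"x": 0, "y": 0, "z": 0, "wx": 0, "wy": 0, "wz": 0, "hand": -1}
    - {"x": 0, "y": 0, "z": 0, "wx": 0, "wy": 0, "wz": 0, "hand": -1}
    - {"x": 0, "y": 0, "z": 0, "wx": 0, "wy": 0, "wz": 0, "hand": -1}
    - {"x": 0, "y": 0, "z": 0, "wx": 0, "wy": 0, "wz": 0, "hand": -1}
    - {"x": 0, "y": 0, "z": 0, "wx": 0, "wy": 0, "wz": 0, "hand": -1}
    - {"x": 0, "y": 0, "z": 0, "wx": 0, "wy": 0, "wz": 0, "hand": -1}
    - {"x": 0, "y": 0, "z": 0, "wx": 0, "wy": 0, "wz": 0, "hand": -1}
    - {"x": 0, "y": 0, "z": 0, "wx": 0, "wy": 0, "wz": 0, "hand": -1}
    - {"x": 0, "y": 0, "z": 0, "wx": 0, "wy": 0, "wz": 0, "hand": -1}
    - {"x": 0, "y": 0, "z": 0, "wx": 0, "wy": 0, "wz": 0, "hand": -1}

```text
time: 18.25
tool_pos: [0.4951, 0.1455, 0.2964]
tool_rot: [0.0, 0.722, 0.692, 0.0]
contact_force: [0.2, -0.3, -7.1]
gripper_width: 0.189
grasp_force: 58.7
```

```bash
python3 lv.py; python3 lv.py
python3 - <<'E'
from h import *
S=grab_frame("scene");c=calibration("scene")
# jar caps in scene: red and green, expected vs found after lift
for n,X,f in(("red",[.4607,.1904,.213],red),("green",[.531,.187,.203],lambda h,s,v:(h>45)&(h<80)&(s>100))):
    p=proj(c,X).astype(int);w=blob(S,(p[0]-25,p[1]-25,p[0]+25,p[1]+25),f);print(n,p,w and(w[0],w[1]))
E
```

```text
t 18.25 pos [0.4951 0.1455 0.2964] yaw 87.50 zdir [ 0.  0. -1.] units [ 0.008 -0.008  0.009] rows 0.1 w 0.18936639515400477 F [ 0.2 -0.3 -7.1] 58.69440257549286
lift 0.10139547856244563
[427.2  96.9] (array([429.9,  96.7]), np.int64(319), array([0.5666, 0.2245, 0.1574]))
[204.   95.6] (array([206.9,  96. ]), np.int64(322), array([0.4323, 0.2308, 0.1574]))
[409.3 338.7] None
[218.8 337.7] (array([217.9, 339.7]), np.int64(70), array([0.4215, 0.0677, 0.1574]))
t 18.30 pos [0.4951 0.1455 0.2964] yaw 87.50 zdir [ 0.  0. -1.] units [ 0.008 -0.008  0.009] rows 0.1 w 0.19202769445152298 F [ 0.8 -0.7 -6.9] 58.68753254413605
lift 0.10141573534900328
[427.2  96.9] (array([429.8,  96.7]), np.int64(322), array([0.5665, 0.2245, 0.1574]))
[204.   95.6] (array([206.7,  96.1]), np.int64(326), array([0.4322, 0.2308, 0.1574]))
[409.3 338.7] None
[218.8 337.7] (array([217.6, 339.6]), np.int64(69), array([0.4213, 0.0677, 0.1574]))
red [299 226] (array([299.76146789, 228.04892966]), array([289, 219,  23,  18, 327]))
green [275 221] (array([276.33333333, 220.33333333]), array([276, 220,   2,   2,   3]))
```

Request:
send_rows:
  rows:
    - {"x": 0, "y": 0, "z": 0, "wx": 0, "wy": 0, "wz": 0, "hand": -1}
    - {"x": 0, "y": 0, "z": 0, "wx": 0, "wy": 0, "wz": 0, "hand": -1}
    - {"x": 0, "y": 0, "z": 0, "wx": 0, "wy": 0, "wz": 0, "hand": -1}
    - {"x": 0, "y": 0, "z": 0, "wx": 0, "wy": 0, "wz": 0, "hand": -1}
    - {"x": 0, "y": 0, "z": 0, "wx": 0, "wy": 0, "wz": 0, "hand": -1}
    - {"x": 0, "y": 0, "z": 0, "wx": 0, "wy": 0, "wz": 0, "hand": -1}
    - {"x": 0, "y": 0, "z": 0, "wx": 0, "wy": 0, "wz": 0, "hand": -1}
    - {"x": 0, "y": 0, "z": 0, "wx": 0, "wy": 0, "wz": 0, "hand": -1}
    - {"x": 0, "y": 0, "z": 0, "wx": 0, "wy": 0, "wz": 0, "hand": -1}
    - {"x": 0, "y": 0, "z": 0, "wx": 0, "wy": 0, "wz": 0, "hand": -1}

```text
time: 19.23
tool_pos: [0.4951, 0.1455, 0.2964]
tool_rot: [0.0, 0.722, 0.692, -0.0]
contact_force: [-0.3, -0.5, -7.1]
gripper_width: 0.189
grasp_force: 58.7
```

```bash
python3 lv.py; python3 -c "
from h import *
print(job_done())"
```

```text
t 19.23 pos [0.4951 0.1455 0.2964] yaw 87.50 zdir [-0. -0. -1.] units [ 0.008 -0.007  0.009] rows 0.1 w 0.18856263449349694 F [-0.3 -0.5 -7.1] 58.68808329105377
lift 0.10135586398063257
[427.3  96.9] (array([427.6,  96.6]), np.int64(317), array([0.5652, 0.2246, 0.1574]))
[204.1  95.6] (array([204.5,  96. ]), np.int64(330), array([0.4308, 0.2309, 0.1574]))
[409.4 338.7] None
[218.9 337.7] (array([215.9, 339.7]), np.int64(77), array([0.42  , 0.0677, 0.1574]))
the job is handed in; nothing more can be done
None
```

I handed the job in at about 19 s: the red jar is in the caddy's empty pocket, and the arm is holding the caddy by its upright handle, level and almost still (about 1 mm of sway) about 10 cm above the worktop.

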